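Put the pellet-pressing kit away in its drying caddy

ROBOT

A 6-joint arm with a two-finger parallel gripper is mounted at the origin on a cart in front of the work surface, level with it; the furniture and walls round the work are solid. World frame = base frame: x ahead of the robot, y to its left, z up, the work surface at z = 0. Lengths are in m, angles in rad, forces in N, time in s.
With the tool pointing down it reaches from about 0.15 to 0.775 m from the base axis. Payload 6.1 kg.
Tool frame: the origin (TCP) lies on the centre line of the jaws, within the pads' length; the fingertips stand 19 mm ahead of it and the grasp point (between the pads) is the TCP (manip.tips_ahead is the distance from the TCP to the fingertips, in m); z points along the fingers, y is the line along which they close (so a half turn about z gives the same grasp; the last joint's range is limited). The gripper opens to 85 mm and grips with 20 to 120 N. Pads are 22 mm wide; open, the fingers measure 114 mm over their backs; the gripper's body (76 mm by 85 mm) begins 54 mm behind the grasp point. The pads swing forward as they close: fully open they stand 13 mm farther back than shut.
Start: joints at [-1.296, 0.126, -0.04, 1.405, 0, 1.571], TCP at [0.142, -0.505, 0.25] pointing down, gripper open.
Joint ranges: [-2.72, 2.72], [-0.95, 1.95], [-1.27, 1.35], [-1.78, 2.02], [-1.46, 1.47], [-3.14, 3.14]. Speed limits (rad/s): [2.39, 2.39, 3.01, 3.14, 3.14, 3.14].

INTERFACE

Orientations are given as a rotation vector (axis times angle).
In Python, from cell import manip gives the robot as it stands.
- The arm moves only by the tool jog_arm, never from a script. Its argument "rows" is one flat list of numbers, 7 for each row, row after row: the shift along the tool's x, y, z in mm, then the turn, a rotation vector about the tool's x, y, z in degrees, then the opening, from 0 (shut) to 1 (fully open). In form: [x, y, z, rx, ry, rz, fingers, x, y, z, rx, ry, rz, fingers, ...]. A call has 1 to 20 rows; each row shifts and turns the commanded pose from where the row before left it, along the tool's axes as they then stand; what a row does not reach is not made up. A row lasts 1/8 s, in which the tool goes at most 62.5 mm and 10.7 degrees, less where a joint would pass 70% of its speed; a pose out of reach is approached as far as the arm can. A call with a gripper value outside its range is refused whole. The fingers move at their own pace and stop on an object; "grip_force" is the grip in N (left out, the last holds). Time passes only in rows, so rows that do not move let the fingers close. It gives the time, the measured TCP pose, the force, the opening and the grip force at its end, in the units of the state.
- manip.get_obs(): the state, without advancing time (a new reading comes with each control period).
- manip.get_image(name): name is "scene" or "top" or "wrist"; returns the picture (480x640x3 uint8, red, green, blue); there is no depth.
- manip.camera_params(name): a dict with "fx", "fy", "cx", "cy" (pixels), "rvec" (rotation vector, rad) and "tvec" (3), from world to camera coordinates, as OpenCV has them. Camera axes: x right, y down, z forward; pixel columns grow to the right and rows downward; lengths in m; the calibration is good to about 2 mm. A picture is of the moment at which its call begins: read the wrist's pose just before it. camera_params takes no time and is no camera call; for the wrist camera it gives the pose at the moment of the call.
- manip.job_done(): hands the job in; it is judged then, once.
The state is a dict: "time_s": time; "joint_pos": joint angles; "joint_velocities": joint speeds; "tau": joint torques, N m; "tool_pos": TCP position; "tcp_rot": TCP orientation; "force": force on the tool from outside, world axes, zero at the start; "moment": the same for the moment, N m; "gripper_width": opening from 0.0 (shut) to 1.0 (fully open); "finger_force": force on a finger pad.
Only numpy, scipy, OpenCV 4.12 (cv2) and the standard library are available. Lean on these libraries where they do the work, as an engineer would, in place of code of your own. Each camera call takes 0.05 s, during which the arm holds its last target. There are 200 camera calls.

TASK

Put the pellet-pressing kit away in the metal drying caddy: set the steel die body, the steel die plunger, the tan agate mortar and the tan agate pestle down, one by one, each in the blue-grey foam insert cut for it, fully home and let go. The die body stands upright with its brass nipple lying in the notch, the plunger stands on its head, the mortar stands upright and the pestle lies along its trough; these parts chip, so set them down, do not drop them. The white porcelain mortar and pestle do not belong to the kit: leave them where they are.

Things in the scene. Friction and masses are not known exactly. Their poses are not given: they have to be found in the camera images.
- die_body: Pellet die: upright grey steel cylinder 52 mm across (47 mm in its upper third), 52 mm high, 0.62 kg, with a brass nipple 9 mm thick sticking out 18 mm sideways, its middle 19.5 mm above the underside. Origin in the plane of the underside, z up, 9 mm from the cylinder's axis: the axis is at y = +9 mm, the nipple points to -y and ends at y = -35 mm. Grip across x, above the nipple.
- die_plunger: Plunger of the die: grey steel, 67 mm high, standing on its head, a disc 24 mm across and 10 mm high; above it a plain round shaft 13 mm thick. 0.11 kg. Origin at the centre of the underside, z up along the shaft. Round: its yaw has no meaning. Grip the shaft.
- agate_mortar: Tan (light brown) agate bowl, 66 mm across the rim, 30 mm high, outside tapering to a flat foot 38 mm across. 0.19 kg. Origin at the centre of the underside, z up. Round. Grip across the rim from above.
- agate_pestle: Tan (light brown) agate pestle lying on its side: a dumb-bell rod 68 mm long and 17 mm thick. 45 g; does not roll. Its length runs along its own y; origin under its middle, on the surface, z up. Grip across x at the middle.
- die_insert: Target of the pellet die: foam block 94 x 94 mm, 24 mm high, fixed in the caddy. Round well 64 mm across, its floor 6 mm above the block's underside, its centre at y = +9 mm; a notch 26 mm wide runs from the well out to the -y side for the nipple. Origin at the centre of the block's underside, 4 mm above the bench. A seated die's origin is over this origin, its yaw the same.
- plunger_insert: Target of the plunger: foam block 94 x 94 mm, 18 mm high, fixed in the caddy, with a round well 38 mm across in its middle, its floor 6 mm above the underside. Origin at the centre of the underside, 4 mm above the bench. The four blocks, blue-grey with black floors, lie two by two, 95 mm apart, all of one yaw, in any arrangement, in an aluminium tray 200 x 200 mm with walls 22 mm high.
- mortar_insert: Target of the agate mortar: foam block 94 x 94 mm, 18 mm high, fixed in the caddy, with one shallow round dish 60 mm across in its middle, in which the mortar's foot stands; the dish's floor is 10 mm above the block's underside. Origin at the centre of the underside, 4 mm above the bench.
- pestle_insert: Target of the agate pestle: foam block 94 x 94 mm, 18 mm high, fixed in the caddy, with a black-floored trough 32 mm wide and 82 mm long along its own y, crossed in the middle by a blue-floored cut for the fingers 44 mm wide along its x; the floor of the trough is 12 mm above the block's underside. Origin at the centre of the underside, 4 mm above the bench.
- porcelain_mortar: Look-alike, not to be moved: white porcelain bowl of the same size as the agate one, 66 mm across, 30 mm high. Origin at the centre of the underside.
- porcelain_pestle: Look-alike, not to be moved: white porcelain pestle lying on its side, 66 mm long along its own y, 17 mm thick. Origin under its middle, on the surface.
Not all that is in view belongs to the job. What is shaped like the agate_mortar but green or orange is not meant.

How it is judged:
By the outcome, as a careful person would: the job done as asked, in the order asked, and still so for the second after the job is handed in, with the robot touching nothing.
It also fails if it takes over 102 s, if anything falls off the work surface, if the arm or the gripper's body presses on something with over 40 N, if the wrist force passes 120 N, or if a joint passes its speed limit or range.

## Working session

There is one attempt and no reset: what is moved stays moved. The work goes in short steps, Python scripts to look and compute and a tool call to move; the robot and the scene stay as the last step left them, time stands still between calls to the robot, and variables do not carry over. Pictures are saved under pics/ and viewed, at most 14 in all, crops included, and the job is handed in when it is done.

Besides the shell and the picture viewer there is one more tool, called after "Call:" by a JSON object that holds its "op" and its "data", one argument or row to a line. jog_arm: Moves the arm, as the interface text tells. Its arguments: {"type":"object","properties":{"rows":{"type":"array"},"grip_force":{"type":"number"}},"required":["rows"]}

```bash
ls; mkdir -p pics; cat > h.py <<'E'
import numpy as np, cv2
from cell import manip
from scipy.spatial.transform import Rotation as R
def snap(name,f):
    p=manip.camera_params(name); im=manip.get_image(name); cv2.imwrite('pics/'+f,im[:,:,::-1]); np.save('pics/'+f+'.npy',p); return im,p
def load(f): return np.load('pics/'+f+'.npy',allow_pickle=True).item()
def pix2w(p,u,v,z):
    Rm=R.from_rotvec(np.ravel(p['rvec'])).as_matrix(); t=np.ravel(p['tvec']); c=-Rm.T@t
    d=Rm.T@np.array([(u-p['cx'])/p['fx'],(v-p['cy'])/p['fy'],1]); return c+d*(z-c[2])/d[2]
def w2pix(p,X):
    Rm=R.from_rotvec(np.ravel(p['rvec'])).as_matrix(); q=Rm@np.array(X)+np.ravel(p['tvec'])
    return p['fx']*q[0]/q[2]+p['cx'],p['fy']*q[1]/q[2]+p['cy']
E
python3 - <<'E'
from h import *
for n in('top','scene'):
    im,p=snap(n,n+'0.png'); print(n,p)
print(manip.get_obs()); print(manip.tips_ahead)
E
```

```text
pics
top {'fx': 565.7241414380812, 'fy': 565.7241414380812, 'cx': 318.94191912368944, 'cy': 242.77904649989554, 'rvec': array([ 2.16546348, -2.11330046,  0.135382  ]), 'tvec': array([-0.04283399,  0.5965767 ,  1.29070789])}
scene {'fx': 565.1785573900568, 'fy': 565.1785573900568, 'cx': 318.40376818445253, 'cy': 254.7797157784113, 'rvec': array([ 2.04470411, -0.63821313,  0.36381235]), 'tvec': array([-0.49907626,  0.19840277,  0.9700172 ])}
{'time_s': 0.1, 'joint_pos': array([-1.29600293e+00,  1.26321888e-01, -4.04811117e-02,  1.40540972e+00,
        1.54887741e-05,  1.57081335e+00]), 'joint_velocities': array([-4.97712978e-04, -2.54955247e-03,  2.18643156e-03,  7.92792880e-06,
       -8.17154205e-04, -7.96879022e-04]), 'tau': array([-1.14324446e-04, -4.36907959e+01,  3.53603053e+01,  1.36965362e-02,
        1.49759562e-04, -2.39863851e-05]), 'tool_pos': array([ 0.14237101, -0.50497925,  0.24961703]), 'tcp_rot': array([-3.11059774e+00, -4.30068689e-01,  2.80521306e-04]), 'force': array([-0.46434776,  1.03694901, -0.50133569]), 'moment': array([-0.02627223,  0.05619366,  0.02120296]), 'finger_force': 0.0, 'gripper_width': 1.0026629535994496}
0.019
```

View pics/top0.png

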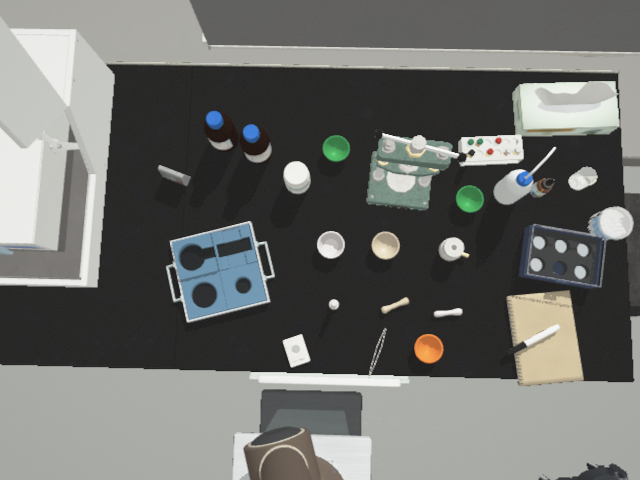

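View pics/scene0.png

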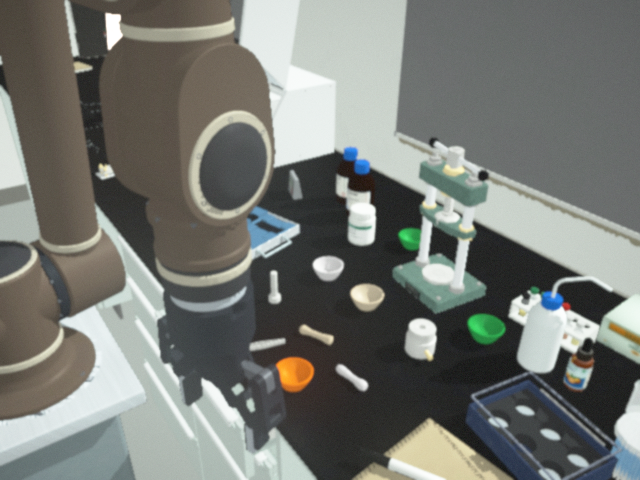

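Top view, candidates:
- Bowls: tan (386,246) is the one I want. White (331,245), orange (429,349) and green (336,149), (470,199) are not.
- Pestles: tan (396,305) is the one I want. White (448,313) is not.
- Die: (452,250), nipple pointing right and down.
- Plunger: (334,305).
- Tray: (221,271).

Next I'll look at close crops.

```bash
python3 - <<'E'
import cv2
im=cv2.imread('pics/top0.png')
cv2.imwrite('pics/c1.png',cv2.resize(im[215:325,160:280],None,fx=5,fy=5,interpolation=cv2.INTER_CUBIC))
cv2.imwrite('pics/c2.png',cv2.resize(im[220:330,320:480],None,fx=5,fy=5,interpolation=cv2.INTER_CUBIC))
E
```

```text
(no output)
```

View pics/c1.png

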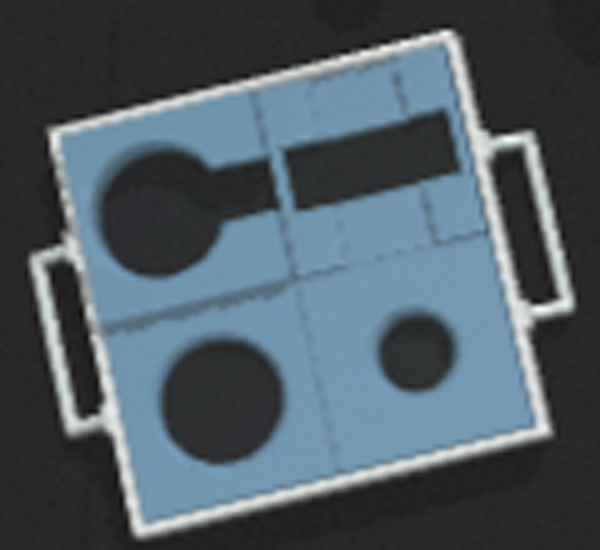

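View pics/c2.png

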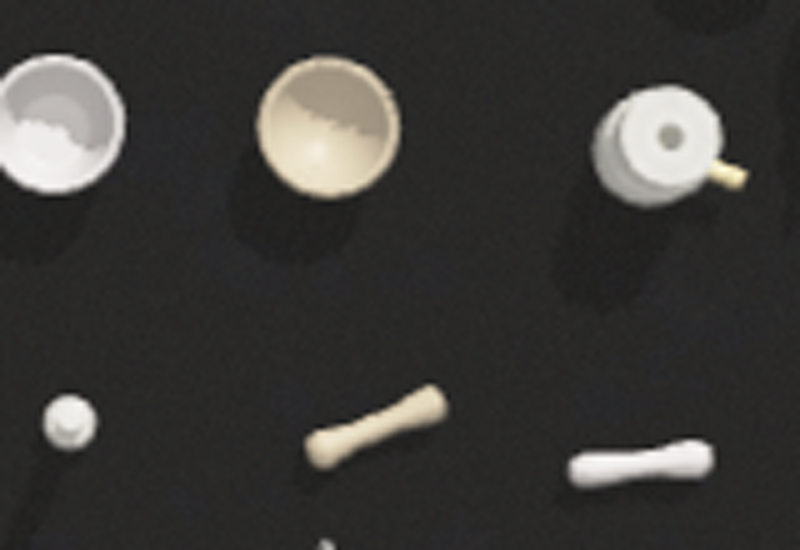

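Crop 1 shows the die insert top-left with its notch going right, the pestle trough top-right, the mortar dish bottom-left and the plunger well bottom-right. Crop 2 shows the tan bowl (329,126), die top (671,137) with nipple tip (745,178), plunger (70,422) and tan pestle from (312,452) to (440,400). Next I'll turn these into positions.

```bash
python3 - <<'E'
from h import *
np.set_printoptions(precision=4,suppress=True)
p=load('top0.png')
A=lambda u,v,z,ox,oy:pix2w(p,ox+(u+.5)/5-.5,oy+(v+.5)/5-.5,z)
Rm=R.from_rotvec(p['rvec']).as_matrix();print('cam',-Rm.T@p['tvec'])
T=[A(u,v,.022,160,215) for u,v in [(52,131),(455,33),(549,432),(139,534)]]
print(np.array(T),[np.linalg.norm(T[i]-T[i-1]) for i in range(4)],'mid',np.mean(T,0))
for i,(a,b) in enumerate([(0,1),(3,2),(1,2),(0,3)]):
    d=T[b]-T[a];print(np.degrees(np.arctan2(d[1],d[0])))
print('diewell',A(160,211,.028,160,215),'dish',A(223,399,.022,160,215),'plw',A(418,350,.022,160,215),'trough',A(370,161,.022,160,215))
B=lambda u,v,z:A(u,v,z,320,220)
print('mortar',B(329,126,.03),'white',B(55,124,.03))
print('die',B(671,137,.052),'tip',B(745,180,.0195))
print('pl top',B(69,430,.067),'head',B(70,421,.01))
a,b=B(317,450,.0085),B(434,402,.0085);print('pestle',a,b,(a+b)/2,np.linalg.norm(a-b),np.degrees(np.arctan2(*(b-a)[1::-1])))
a,b=B(580,470,.0085),B(702,458,.0085);print('wpestle',(a+b)/2)
E
```

```text
cam [ 0.4078 -0.0527  1.3618]
[[0.5968 0.3302 0.022 ]
 [0.6491 0.1382 0.022 ]
 [0.4588 0.0855 0.022 ]
 [0.4062 0.277  0.022 ]] [np.float64(0.1979065961417713), np.float64(0.1990051562073879), np.float64(0.19741965432743563), np.float64(0.19852607270255254)] mid [0.5277 0.2077 0.022 ]
-74.78082300870174
-74.6410454626635
-164.53589381279764
-164.39762422634263
diewell [0.5587 0.2744 0.028 ] dish [0.4705 0.2408 0.022 ] plw [0.496  0.1492 0.022 ] trough [0.5859 0.1763 0.022 ]
mortar [ 0.5981 -0.1859  0.03  ] white [ 0.596  -0.0559  0.03  ]
die [ 0.5935 -0.3427  0.052 ] tip [ 0.5782 -0.3848  0.0195]
pl top [ 0.4503 -0.0653  0.067 ] head [ 0.4564 -0.0662  0.01  ]
pestle [ 0.4457 -0.1837  0.0085] [ 0.4698 -0.239   0.0085] [ 0.4578 -0.2114  0.0085] 0.06031555508854421 -66.48717056614885
wpestle [ 0.443  -0.3369  0.0085]
```

Layout in world coordinates, with the tray yaw at 15.4° and the measured hole positions matching it to within 2 mm:

| Target | x (m) | y (m) |
|---|---|---|
| Die well axis | 0.5585 | 0.2747 |
| Plunger well | 0.495 | 0.149 |
| Mortar dish | 0.470 | 0.241 |
| Pestle trough | 0.586 | 0.175 |

The die is at (0.5935, -0.3427) with yaw about -20°, so I'll move above it and check from close by.

Call:
{"op": "jog_arm", "data": {
  "rows": [48,-3.4,8,0,0,0,1,48,-3.4,8,0,0,0,1,48,-3.4,8,0,0,0,1,48,-3.4,8,0,0,0,1,48,-3.4,8,0,0,0,1,48,-3.4,8,0,0,0,1,48,-3.4,8,0,0,0,1,48,-3.4,8,0,0,0,1,48,-3.4,8,0,0,0,1,48,-3.4,8,0,0,0,1,0,0,0,0,0,-9,1,0,0,0,0,0,-9,1,0,0,0,0,0,-9,1,0,0,0,0,0,-9,1,0,0,0,0,0,-9,1,0,0,0,0,0,-9,1,0,0,0,0,0,0,1,0,0,0,0,0,0,1],
  "grip_force": 60
}}

```text
time_s: 2.35
tool_pos: [0.5951, -0.3423, 0.1699]
tcp_rot: [-2.579, -1.793, 0.0]
force: [-0.5, 1.3, -0.5]
gripper_width: 0.998
finger_force: 0.0
```

```bash
cat >> h.py <<'E'
def st():
    o=manip.get_obs(); M=R.from_rotvec(o['tcp_rot']).as_matrix(); x=M[:,0]
    print('t',round(o['time_s'],2),'pos',np.round(o['tool_pos'],4),'psi',round(float(np.degrees(np.arctan2(x[1],x[0]))),2),'z',np.round(M[:,2],3),'F',np.round(o['force'],1),'w',round(o['gripper_width'],3),'ff',round(o['finger_force'],1),'q',np.round(o['joint_pos'],2)); return o,M
def go(xyz,psi=None):
    o,M=st(); d=M.T@(np.array(xyz)-o['tool_pos'])*1000; print('tool shift mm',np.round(d,1))
E
python3 - <<'E'
from h import *
go([.5935,-.3427,.15]); snap('wrist','w1.png')
p=load('w1.png'); print(w2pix(p,[.5935,-.3427,.052]),w2pix(p,[.5782,-.3848,.0195]))
E
```

```text
t 2.35 pos [ 0.5951 -0.3423  0.1699] psi 69.6 z [-0.001  0.    -1.   ] F [-0.5  1.3 -0.5] w 0.998 ff 0.0 q [-0.52  0.45  0.21  1.34  0.    1.4 ]
tool shift mm [-1.  -1.3 19.9]
(np.float64(306.8816952961055), np.float64(241.03505446153747)) (np.float64(307.77171120620653), np.float64(279.771829273007))
```

View pics/w1.png

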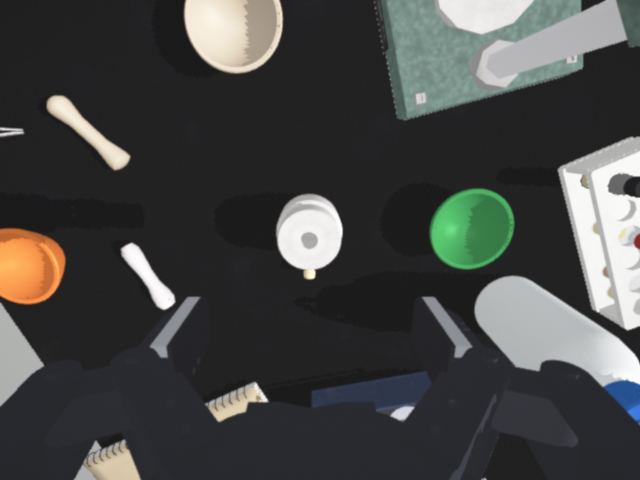

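The wrist view shows the die top at (309,239) and the nipple tip at (310,276), both within 2–4 px of the prediction. The nearest neighbours, the green bowl (472,228) and the white pestle (148,275), are clear of the fingers. I'll now descend to TCP z = 41 mm.

```bash
python3 - <<'E'
from h import *
p=load('w1.png'); a=pix2w(p,309,239,.052);b=pix2w(p,310,277,.0195);print(a,b,np.degrees(np.arctan2(*(a-b)[1::-1]))-90)
a=(a+[.5935,-.3427,.052])/2
go([a[0],a[1],.041])
for n,q in dict(mortar=(233,22,.03),p1=(60,106,.0085),p2=(119,160,.0085)).items(): print(n,pix2w(p,*q))
E
```

```text
[ 0.59550367 -0.34177966  0.052     ] [ 0.58089779 -0.38305308  0.0195    ] -19.4879034448728
t 2.4 pos [ 0.5951 -0.3423  0.17  ] psi 69.63 z [-0.  0. -1.] F [-0.9  0.  -0.4] w 0.998 ff 0.0 q [-0.52  0.45  0.21  1.34  0.    1.4 ]
tool shift mm [ -0.2  -0.5 129. ]
mortar [ 0.598396   -0.18702428  0.03      ]
p1 [ 0.44725543 -0.18569806  0.0085    ]
p2 [ 0.469875   -0.23777453  0.0085    ]
```

Call:
{"op": "jog_arm", "data": {
  "rows": [0,0,30,0,0,0,1,0,0,30,0,0,0,1,0,0,25,0,0,0,1,0,0,18,0,0,0,1,0,0,14,0,0,0,1,0,0,12,0,0,0,1,0,0,0,0,0,0,1,0,0,0,0,0,0,0.5,0,0,0,0,0,0,0.4,0,0,0,0,0,0,0.3,0,0,0,0,0,0,0.2,0,0,0,0,0,0,0.2,0,0,0,0,0,0,0.2,0,0,0,0,0,0,0.2],
  "grip_force": 60
}}

```text
time_s: 4.15
tool_pos: [0.5954, -0.3425, 0.0426]
tcp_rot: [2.576, 1.795, 0.001]
force: [-2.1, 0.8, 5.7]
gripper_width: 0.587
finger_force: 64.1
```

Call:
{"op": "jog_arm", "data": {
  "rows": [0,0,-5,0,0,0,0.2,0,0,-10,0,0,0,0.2,0,0,-20,0,0,0,0.2,0,0,-25,0,0,0,0.2,0,0,-25,0,0,0,0.2,0,0,-10,0,0,0,0.2,0,0,-5,0,0,0,0.2,0,0,0,0,0,0,0.2,0,0,0,0,0,0,0.2]
}}

```text
time_s: 5.28
tool_pos: [0.5948, -0.342, 0.14]
tcp_rot: [-2.576, -1.795, 0.001]
force: [-0.1, -0.1, -6.4]
gripper_width: 0.59
finger_force: 63.6
```

```bash
python3 - <<'E'
from h import *
go([.5585,.2747,.15]); snap('wrist','w2.png')
E
```

```text
t 5.28 pos [ 0.5948 -0.342   0.14  ] psi 69.75 z [-0.002  0.001 -1.   ] F [-0.1 -0.1 -6.4] w 0.59 ff 63.6 q [-0.52  0.45  0.15  1.27  0.    1.4 ]
tool shift mm [ 566.1 -247.5   -9.3]
```

View pics/w2.png

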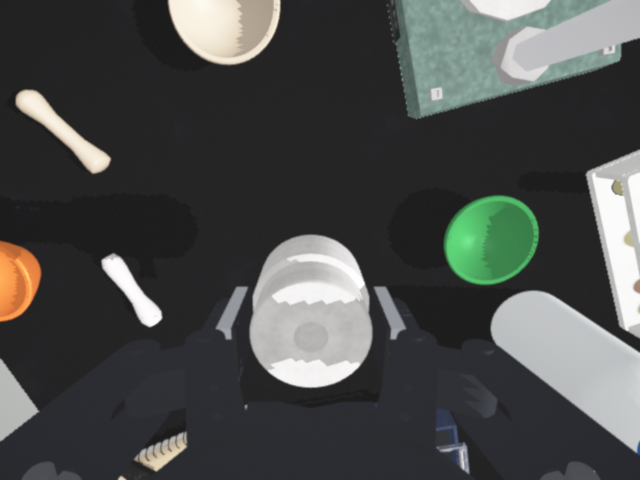

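The die hangs upright between the pads, with its top at (311,335). I'll carry it over the die well, passing a little inward of the press.

Call:
{"op": "jog_arm", "data": {
  "rows": [18,-14,-2,0,0,0,0.2,37,-28,-2,0,0,0,0.2,37,-28,-2,0,0,0,0.2,37,-28,-2,0,0,0,0.2,37,-28,-2,0,0,0,0.2,37,-28,0,0,0,0,0.2,37,-28,0,0,0,0,0.2,38,-14,0,0,0,0,0.2,38,-7,0,0,0,0,0.2,38,-7,0,0,0,0,0.2,38,-7,0,0,0,0,0.2,38,-7,0,0,0,0,0.2,38,-7,0,0,0,0,0.2,38,-7,0,0,0,0,0.2,38,-7,0,0,0,-8.8,0.2,20,0,0,0,0,-8.8,0.2,0,0,0,0,0,-8.8,0.2,0,0,0,0,0,-8.8,0.2,0,0,0,0,0,0,0.2,0,0,0,0,0,0,0.2]
}}

```text
time_s: 7.82
tool_pos: [0.5576, 0.2723, 0.151]
tcp_rot: [-1.917, -2.489, 0.001]
force: [0.0, -0.4, -6.7]
gripper_width: 0.593
finger_force: 64.4
```

```bash
python3 - <<'E'
from h import *
go([.5585,.2747,.09]); snap('wrist','w3.png')
E
```

```text
t 7.83 pos [0.5576 0.2723 0.151 ] psi 104.79 z [-0. -0. -1.] F [ 0.  -0.4 -6.7] w 0.593 ff 64.4 q [ 0.45  0.32 -0.01  1.24  0.    1.77]
tool shift mm [ 2.   1.5 61. ]
```

View pics/w3.png

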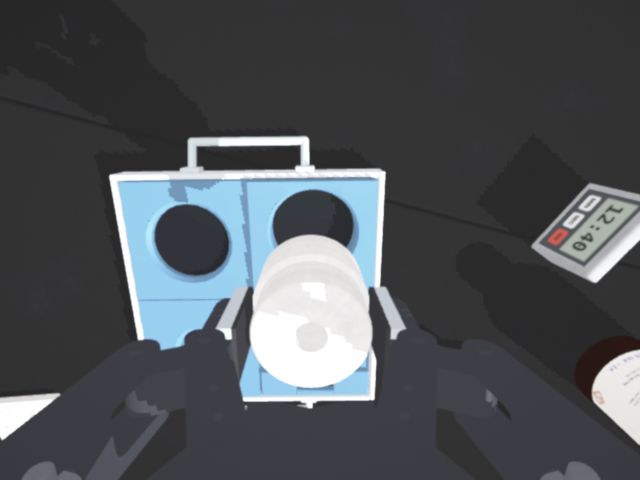

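The wrist view shows the tray with its far corners at (112,176) and (384,171), the mortar dish at about (192,242) and the die well spanning x = 271–357. I'll check these against the top-view estimate.

```bash
python3 - <<'E'
from h import *
p=load('w3.png')
for q in[(112,176,.022),(384,171,.022),(192,241,.022),(314,230,.028)]: print(q,pix2w(p,*q))
for X in [(.5585,.2747,.028),(.470,.241,.022),(.4062,.277,.022),(.5968,.3302,.022)]: print(X,w2pix(p,X))
E
```

```text
(112, 176, 0.022) [0.40804714 0.27846665 0.022     ]
(384, 171, 0.022) [0.59818283 0.33251647 0.022     ]
(192, 241, 0.022) [0.47226663 0.24433248 0.022     ]
(314, 230, 0.028) [0.56012385 0.27831863 0.028     ]
(0.5585, 0.2747, 0.028) (np.float64(310.6407252540728), np.float64(233.9916654582991))
(0.47, 0.241, 0.022) (np.float64(188.3830688967696), np.float64(244.27980874153437))
(0.4062, 0.277, 0.022) (np.float64(109.2436988615703), np.float64(177.31108236239135))
(0.5968, 0.3302, 0.022) (np.float64(381.18556763208926), np.float64(173.6331425649413))
```

Call:
{"op": "jog_arm", "data": {
  "rows": [3,3,15,0,0,0,0.2,0,0,25,0,0,0,0.2,0,0,25,0,0,0,0.2,0,0,15,0,0,0,0.2,0,0,8,0,0,0,0.2,0,0,3,0,0,0,0.2,0,0,0,0,0,0,0.2,0,0,0,0,0,0,0.2,0,0,0,0,0,0,0.2]
}}

```text
time_s: 9.0
tool_pos: [0.5601, 0.2763, 0.0609]
tcp_rot: [1.913, 2.491, 0.002]
force: [-0.2, 0.1, -6.7]
gripper_width: 0.587
finger_force: 64.4
```

Call:
{"op": "jog_arm", "data": {
  "rows": [0,0,2,0,0,0,0.2,0,0,2,0,0,0,0.2,0,0,2,0,0,0,0.2,0,0,1.5,0,0,0,0.2,0,0,0,0,0,0,0.2,0,0,0,0,0,0,0.2]
}}

```text
time_s: 9.75
tool_pos: [0.5598, 0.2761, 0.0528]
tcp_rot: [1.914, 2.491, 0.0]
force: [-0.6, -0.2, -5.4]
gripper_width: 0.591
finger_force: 64.7
```

Call:
{"op": "jog_arm", "data": {
  "rows": [0,0,0.8,0,0,0,0.2,0,0,0.8,0,0,0,0.2,0,0,0,0,0,0,0.2,0,0,0,0,0,0,0.2]
}}

```text
time_s: 10.25
tool_pos: [0.5598, 0.2762, 0.0526]
tcp_rot: [1.913, 2.491, 0.002]
force: [-4.0, -2.3, 4.4]
gripper_width: 0.588
finger_force: 65.5
```

The die touches the floor at the expected height, so I'll release it gently and rise.

Call:
{"op": "jog_arm", "data": {
  "rows": [0,0,0,0,0,0,0.62,0,0,0,0,0,0,0.7,0,0,0,0,0,0,0.78,0,0,0,0,0,0,0.78,0,0,-5,0,0,0,0.78,0,0,-20,0,0,0,0.78,0,0,-30,0,0,0,0.78,0,0,-40,0,0,0,0.78,-30,0,-30,0,0,0,0.78,-30,0,0,0,0,0,0.78,0,0,0,0,0,0,0.78]
}}

```text
time_s: 11.62
tool_pos: [0.5759, 0.2167, 0.1771]
tcp_rot: [1.916, 2.488, 0.002]
force: [1.0, 0.5, -0.8]
gripper_width: 0.779
finger_force: 0.0
```

```bash
python3 - <<'E'
from h import *
go([.453,-.066,.17]); snap('wrist','w4.png')
im=cv2.imread('pics/w4.png');
E
```

```text
t 11.62 pos [0.5759 0.2167 0.1771] psi 104.8 z [ 0.001  0.    -1.   ] F [ 1.   0.5 -0.8] w 0.779 ff 0.0 q [ 0.36  0.3   0.02  1.29 -0.    1.67]
tool shift mm [-242.  -191.1    6.9]
```

View pics/w4.png

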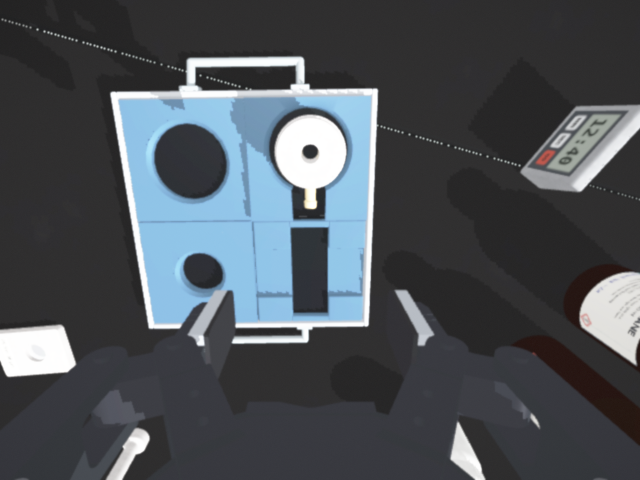

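The die is seated with its nipple (311,198) in the notch. The dish is at (190,161), the plunger well at (203,271) and the trough centre at (311,270). Next is the plunger.

Call:
{"op": "jog_arm", "data": {
  "rows": [-20,-16,0,0,0,0,0.78,-31,-25,0,0,0,0,0.78,-31,-25,0,0,0,0,0.78,-31,-25,0,0,0,0,0.78,-31,-25,0,0,0,0,0.78,-31,-25,0,0,0,0,0.78,-31,-25,0,0,0,0,0.78,-31,-25,0,0,0,0,0.78,-5,0,0,0,0,0,0.78,0,0,0,0,0,0,0.78,0,0,0,0,0,0,0.78]
}}

```text
time_s: 13.05
tool_pos: [0.4535, -0.064, 0.176]
tcp_rot: [-1.912, -2.492, -0.0]
force: [0.0, 0.2, 0.2]
gripper_width: 0.778
finger_force: 0.0
```

```bash
python3 - <<'E'
from h import *
p=load('w4.png')
for q in[(190,161,.022),(203,271,.022),(311,270,.022)]: print(q,pix2w(p,*q))
go([.453,-.066,.045]); snap('wrist','w5.png');p=load('w5.png')
print(w2pix(p,[.453,-.066,.067]),w2pix(p,[.453,-.066,0]))
E
```

```text
(190, 161, 0.022) [0.47172337 0.24407284 0.022     ]
(203, 271, 0.022) [0.49760151 0.15420104 0.022     ]
(311, 270, 0.022) [0.58812003 0.17906018 0.022     ]
t 13.05 pos [ 0.4535 -0.064   0.176 ] psi 105.02 z [-0.  0. -1.] F [0.  0.2 0.2] w 0.778 ff 0.0 q [-0.14  0.01 -0.33  1.23  0.    1.17]
tool shift mm [ -1.9  -1.  131. ]
(np.float64(306.989082191039), np.float64(244.66035229100896)) (np.float64(307.6581593361534), np.float64(222.10368130327973))
```

View pics/w5.png

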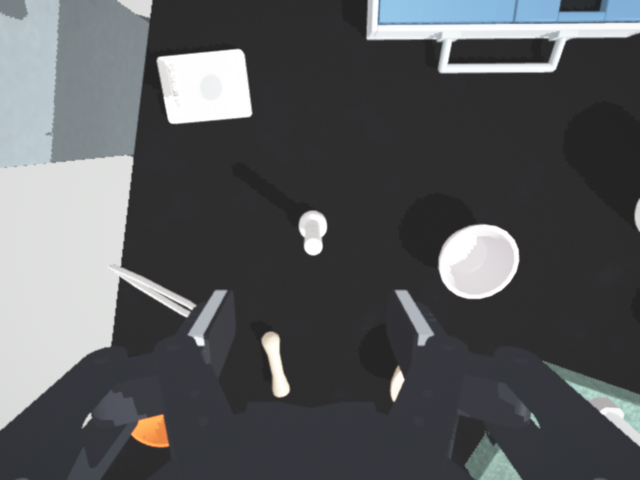

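The plunger top is at (313,245) and its head at (313,223), about 6 px to the right of the prediction, so it sits about 4 mm further along tool y. The white bowl (479,261) is clear. Going down.

Call:
{"op": "jog_arm", "data": {
  "rows": [-2,3,15,0,0,0,0.6,0,0,30,0,0,0,0.6,0,0,30,0,0,0,0.6,0,0,28,0,0,0,0.6,0,0,18,0,0,0,0.6,0,0,8,0,0,0,0.6,0,0,0,0,0,0,0.6,0,0,0,0,0,0,0.4,0,0,0,0,0,0,0.3,0,0,0,0,0,0,0.2,0,0,0,0,0,0,0.1,0,0,0,0,0,0,0,0,0,0,0,0,0,0,0,0,0,0,0,0,0],
  "grip_force": 40
}}

```text
time_s: 14.85
tool_pos: [0.4569, -0.0661, 0.0476]
tcp_rot: [1.913, 2.491, 0.001]
force: [-0.5, 0.2, 5.8]
gripper_width: 0.142
finger_force: 39.2
```

Call:
{"op": "jog_arm", "data": {
  "rows": [0,0,-5,0,0,0,0,0,0,-20,0,0,0,0,0,0,-30,0,0,0,0,0,0,-20,0,0,0,0,15,8,-5,0,0,0,0,30,14,0,0,0,0,0,30,14,0,0,0,0,0,35,16,0,0,0,0,0,35,16,0,0,0,0,0,35,16,0,0,0,0,0,20,11,0,0,0,0,0,0,0,0,0,0,0,0,0,0,0,0,0,0,0,0,0,0,0,0,0,0]
}}

```text
time_s: 16.6
tool_pos: [0.4964, 0.151, 0.1269]
tcp_rot: [-1.915, -2.49, 0.001]
force: [-0.3, 0.2, -1.6]
gripper_width: 0.144
finger_force: 39.1
```

```bash
python3 - <<'E'
from h import *
go([.4965,.152,.0576]); snap('wrist','w6.png')
E
```

```text
t 16.6 pos [0.4964 0.151  0.1269] psi 104.89 z [-0.001 -0.    -1.   ] F [-0.3  0.2 -1.6] w 0.144 ff 39.1 q [ 0.3   0.14 -0.29  1.14 -0.    1.61]
tool shift mm [ 0.9  0.4 69.3]
```

View pics/w6.png

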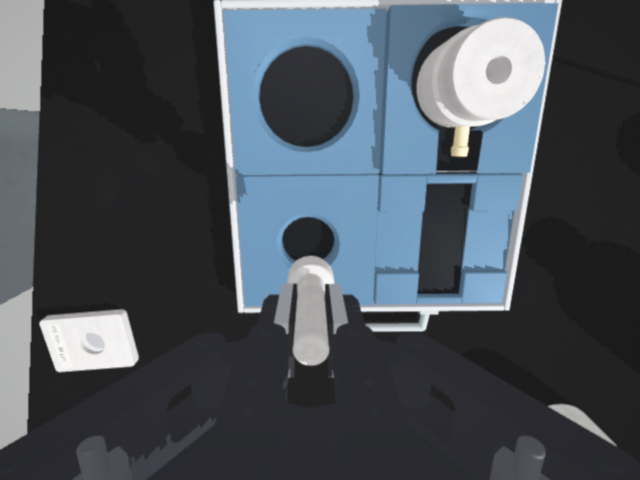

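The plunger hangs straight, with its head at (311,277). The well is centred at about (309,241), and I'll check that against the tool axis.

```bash
python3 - <<'E'
from h import *
p=load('w6.png')
print(pix2w(p,309,241,.022),w2pix(p,[.4964,.151,.022]), 'dish',pix2w(p,307,94,.022),'trough',pix2w(p,444,238,.022))
E
```

```text
[0.49615677 0.15313438 0.022     ] (np.float64(308.55211697507127), np.float64(243.91553479155138)) dish [0.47064432 0.24448586 0.022     ] trough [0.58607968 0.17935601 0.022     ]
```

Call:
{"op": "jog_arm", "data": {
  "rows": [1.5,0,10,0,0,0,0,0,0,20,0,0,0,0,0,0,20,0,0,0,0,0,0,10,0,0,0,0,0,0,5,0,0,0,0,0,0,2,0,0,0,0,0,0,1.5,0,0,0,0,0,0,1,0,0,0,0,0,0,0,0,0,0,0,0,0,0,0,0,0,0]
}}

```text
time_s: 17.9
tool_pos: [0.4965, 0.1532, 0.0579]
tcp_rot: [1.914, 2.491, 0.0]
force: [0.1, 0.1, -1.1]
gripper_width: 0.14
finger_force: 39.1
```

Call:
{"op": "jog_arm", "data": {
  "rows": [0,0,0.7,0,0,0,0,0,0,0.7,0,0,0,0,0,0,0,0,0,0,0,0,0,0,0,0,0,0]
}}

```text
time_s: 18.4
tool_pos: [0.4966, 0.1532, 0.0576]
tcp_rot: [1.913, 2.491, 0.002]
force: [-3.5, -1.1, 8.7]
gripper_width: 0.147
finger_force: 40.2
```

Call:
{"op": "jog_arm", "data": {
  "rows": [0,0,0,0,0,0,0.2,0,0,0,0,0,0,0.35,0,0,0,0,0,0,0.4,0,0,-8,0,0,0,0.4,0,0,-25,0,0,0,0.4,0,0,-40,0,0,0,0.4,0,0,-40,0,0,0,0.4,-25,1,0,0,0,0,1,-41,1,0,0,0,0,1,-41,1,0,0,0,0,1,-41,1,0,0,0,0,1,-41,1,0,0,0,0,1,-41,1,0,0,0,0,1,-41,1,0,0,0,0,1,-41,1,0,0,0,0,1,-30,1,0,0,0,0,1,-13,1,0,0,0,0,1,0,0,0,0,0,0,1,0,0,0,0,0,0,1]
}}

```text
time_s: 20.78
tool_pos: [0.5974, -0.1863, 0.1694]
tcp_rot: [-1.912, -2.492, -0.0]
force: [-0.4, 0.5, 0.6]
gripper_width: 0.999
finger_force: 0.0
```

```bash
python3 - <<'E'
from h import *
go([.598,-.1865,.029]); snap('wrist','w7.png');p=load('w7.png')
print(w2pix(p,[.598,-.1865,.03]))
E
```

```text
t 20.77 pos [ 0.5974 -0.1863  0.1694] psi 105.0 z [-0.  0. -1.] F [-0.4  0.5  0.6] w 0.999 ff 0.0 q [-0.3   0.33  0.04  1.28  0.    1.01]
tool shift mm [ -0.5   0.6 140.4]
(np.float64(309.335281111055), np.float64(231.3895364687425))
```

View pics/w7.png

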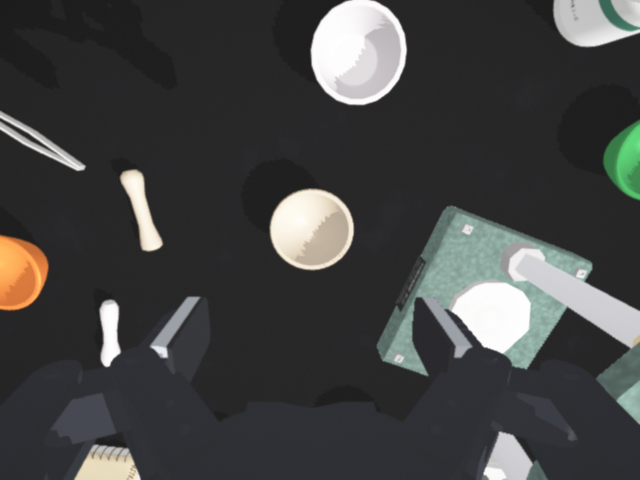

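The tan agate bowl is centred at (312,229), about 2 mm from the prediction, between the white bowl (358,52) and the press base (490,300). Both are clear of the fingers, so I'll go down and grip.

Call:
{"op": "jog_arm", "data": {
  "rows": [0,2,20,0,0,0,1,0,0,30,0,0,0,1,0,0,30,0,0,0,1,0,0,25,0,0,0,1,0,0,18,0,0,0,1,0,0,11,0,0,0,1,0,0,6,0,0,0,1,0,0,0,0,0,0,1,0,0,0,0,0,0,0.85,0,0,0,0,0,0,0.75,0,0,0,0,0,0,0.65,0,0,0,0,0,0,0.6,0,0,0,0,0,0,0.55,0,0,0,0,0,0,0.5],
  "grip_force": 35
}}

```text
time_s: 22.58
tool_pos: [0.5999, -0.1871, 0.0308]
tcp_rot: [1.913, 2.49, 0.001]
force: [-2.9, 0.4, 7.0]
gripper_width: 0.728
finger_force: 36.6
```

Call:
{"op": "jog_arm", "data": {
  "rows": [0,0,-4,0,0,0,0.5,0,0,-15,0,0,0,0.5,0,0,-30,0,0,0,0.5,0,0,-35,0,0,0,0.5,10,0,-25,0,0,0,0.5,25,-1,-11,0,0,0,0.5,38,-1,0,0,0,0,0.5,38,-1,0,0,0,0,0.5,38,-1,0,0,0,0,0.5,38,-1,0,0,0,0,0.5,38,-1,0,0,0,0,0.5,38,-1,0,0,0,0,0.5,38,-1,0,0,0,0,0.5,38,-1,0,0,0,0,0.5,38,-1,0,0,0,0,0.5,38,-1,0,0,0,0,0.5,24,-2,0,0,0,0,0.5,10,-1,0,0,0,0,0.5,0,0,0,0,0,0,0.5,0,0,0,0,0,0,0.5]
}}

```text
time_s: 25.08
tool_pos: [0.4702, 0.2428, 0.1492]
tcp_rot: [1.914, 2.491, -0.001]
force: [-0.7, -1.0, -2.4]
gripper_width: 0.727
finger_force: 39.0
```

```bash
python3 - <<'E'
from h import *
go([.4708,.2437,.0448]); snap('wrist','w8.png');p=load('w8.png')
E
```

```text
t 25.07 pos [0.4702 0.2428 0.1492] psi 104.91 z [-0. -0. -1.] F [-0.7 -1.  -2.4] w 0.727 ff 39.0 q [ 0.48  0.15 -0.23  1.19 -0.    1.79]
tool shift mm [  0.8   0.9 104.4]
```

View pics/w8.png

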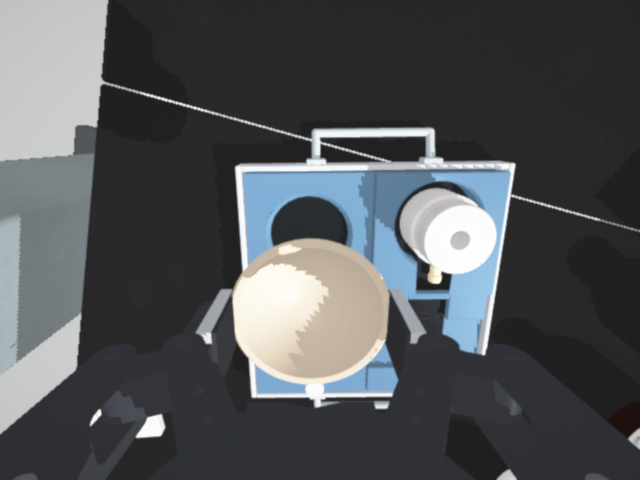

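The bowl is held level at (311,310). The dish (268–350 in x) is centred beneath it and the plunger is standing in its well. Lowering.

Call:
{"op": "jog_arm", "data": {
  "rows": [1,1,15,0,0,0,0.5,0,0,25,0,0,0,0.5,0,0,25,0,0,0,0.5,0,0,18,0,0,0,0.5,0,0,10,0,0,0,0.5,0,0,5,0,0,0,0.5,0,0,3,0,0,0,0.5,0,0,2,0,0,0,0.5,0,0,1,0,0,0,0.5,0,0,0,0,0,0,0.5,0,0,0,0,0,0,0.5]
}}

```text
time_s: 26.5
tool_pos: [0.471, 0.2447, 0.0455]
tcp_rot: [1.914, 2.491, 0.001]
force: [-0.5, 0.5, -2.3]
gripper_width: 0.733
finger_force: 39.0
```

Call:
{"op": "jog_arm", "data": {
  "rows": [0,0,0.7,0,0,0,0.5,0,0,0.7,0,0,0,0.5,0,0,0,0,0,0,0.5,0,0,0,0,0,0,0.5]
}}

```text
time_s: 27.0
tool_pos: [0.4711, 0.2447, 0.0449]
tcp_rot: [1.913, 2.491, 0.001]
force: [-2.4, -1.7, 5.0]
gripper_width: 0.73
finger_force: 39.5
```

Call:
{"op": "jog_arm", "data": {
  "rows": [0,0,0,0,0,0,0.78,0,0,0,0,0,0,0.85,0,0,0,0,0,0,0.9,0,0,-6,0,0,0,0.9,0,0,-25,0,0,0,0.9,0,0,-45,0,0,0,0.9,0,0,-50,0,0,0,0.7,-24,-6,0,0,0,0,0.5,-41,-12,0,0,0,0,0.5,-41,-12,0,0,0,0,0.5,-41,-12,0,0,0,0,0.5,-41,-12,0,0,0,0,0.5,-41,-12,0,0,0,0,0.5,-41,-12,0,0,0,0,0.5,-41,-12,0,0,0,0,0.5,-41,-12,0,0,0,0,0.5,-41,-12,0,0,0,0,0.5,-30,-11,0,0,0,0,0.5,-15,-5,0,0,0,-8.6,0.5,0,0,0,0,0,0,0.5]
}}

```text
time_s: 29.5
tool_pos: [0.4582, -0.2129, 0.1701]
tcp_rot: [1.726, 2.625, 0.0]
force: [0.3, 0.4, 0.4]
gripper_width: 0.502
finger_force: 0.0
```

```bash
python3 - <<'E'
from h import *
go([.4585,-.2117,.023]); snap('wrist','w9.png');p=load('w9.png')
print(w2pix(p,[.4585,-.2117,.0085]))
E
```

```text
t 29.5 pos [ 0.4582 -0.2129  0.1701] psi 113.34 z [ 0. -0. -1.] F [0.3 0.4 0.4] w 0.502 ff 0.0 q [-0.44  0.1  -0.24  1.23  0.    0.73]
tool shift mm [  1.    0.8 147.1]
(np.float64(309.71643169710234), np.float64(222.6290226675844))
```

View pics/w9.png

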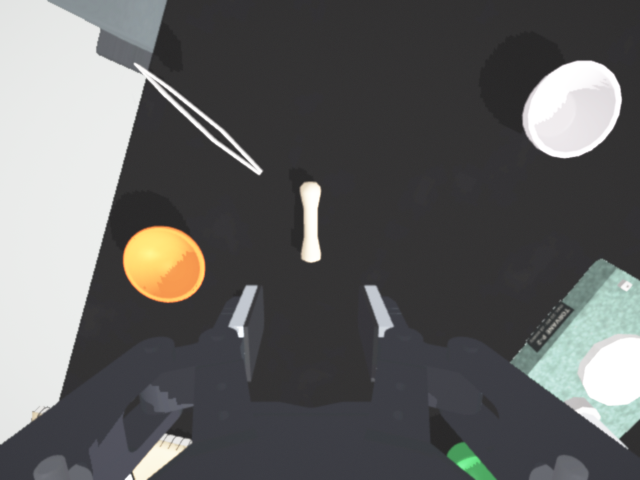

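The tan pestle lies exactly along the tool's x axis with its middle at (311,222), and its neighbours, the tweezers (200,120) and the orange bowl (164,262), are clear. Going down and gripping.

Call:
{"op": "jog_arm", "data": {
  "rows": [1,1,20,0,0,0,0.5,0,0,35,0,0,0,0.5,0,0,35,0,0,0,0.5,0,0,28,0,0,0,0.5,0,0,16,0,0,0,0.5,0,0,9,0,0,0,0.5,0,0,4,0,0,0,0.5,0,0,0,0,0,0,0.5,0,0,0,0,0,0,0.3,0,0,0,0,0,0,0.2,0,0,0,0,0,0,0.1,0,0,0,0,0,0,0,0,0,0,0,0,0,0,0,0,0,0,0,0,0],
  "grip_force": 25
}}

```text
time_s: 31.3
tool_pos: [0.4592, -0.211, 0.0235]
tcp_rot: [1.721, 2.627, 0.0]
force: [-0.1, 0.2, 5.4]
gripper_width: 0.188
finger_force: 25.2
```

Call:
{"op": "jog_arm", "data": {
  "rows": [0,0,-4,0,0,0,0,0,0,-15,0,0,0,0,0,0,-30,0,0,0,0,0,0,-40,0,0,0,0,11,11,-30,0,0,0,0,31,27,-6,0,0,0,0,31,27,0,0,0,0,0,31,27,0,0,0,0,0,31,27,0,0,0,0,0,31,27,0,0,0,0,0,31,27,0,0,0,0,0,31,27,0,0,0,0,0,31,27,0,0,0,0,0,31,27,0,0,0,0,0,17,18,0,0,0,8,0,0,0,0,0,0,0,0,0,0,0,0,0,0,0]
}}

```text
time_s: 33.42
tool_pos: [0.5852, 0.1789, 0.1482]
tcp_rot: [-1.899, -2.503, 0.001]
force: [-1.0, -0.5, -0.5]
gripper_width: 0.183
finger_force: 24.5
```

```bash
python3 - <<'E'
from h import *
go([.587,.1785,.0395])
E
```

```text
t 33.42 pos [0.5852 0.1789 0.1482] psi 105.63 z [-0. -0. -1.] F [-1.  -0.5 -0.5] w 0.183 ff 24.5 q [ 0.3   0.31 -0.04  1.23 -0.    1.59]
tool shift mm [ -0.9   1.7 108.7]
```

Call:
{"op": "jog_arm", "data": {
  "rows": [-1,2,15,0,0,0,0,0,0,25,0,0,0,0,0,0,25,0,0,0,0,0,0,20,0,0,0,0,0,0,12,0,0,0,0,0,0,6,0,0,0,0,0,0,3,0,0,0,0,0,0,1.5,0,0,0,0,0,0,0,0,0,0,0,0,0,0,0,0,0,0]
}}

```text
time_s: 34.67
tool_pos: [0.588, 0.1791, 0.0408]
tcp_rot: [1.9, 2.501, 0.001]
force: [-0.4, -0.7, -1.1]
gripper_width: 0.183
finger_force: 24.5
```

Call:
{"op": "jog_arm", "data": {
  "rows": [0,0,0.7,0,0,0,0,0,0,0.7,0,0,0,0,0,0,0.7,0,0,0,0,0,0,0,0,0,0,0,0,0,0,0,0,0,0]
}}

```text
time_s: 35.3
tool_pos: [0.5878, 0.179, 0.0395]
tcp_rot: [1.9, 2.501, 0.001]
force: [-3.4, -0.9, 7.0]
gripper_width: 0.184
finger_force: 25.5
```

Contact is at the expected 39.5 mm, so I'll release, rise and back off for a last look.

Call:
{"op": "jog_arm", "data": {
  "rows": [0,0,0,0,0,0,0.24,0,0,0,0,0,0,0.32,0,0,0,0,0,0,0.38,0,0,-5,0,0,0,0.38,0,0,-20,0,0,0,0.38,0,0,-40,0,0,0,0.38,0,0,-45,0,0,0,0.38,-20,-10,-30,0,0,0,0.38,-40,-20,-10,0,0,0,0.38,-40,-20,0,0,0,0,0.38,0,0,0,0,0,0,0.38,0,0,0,0,0,0,0.38]
}}

```text
time_s: 36.8
tool_pos: [0.5665, 0.0693, 0.1885]
tcp_rot: [1.901, 2.501, 0.001]
force: [-0.3, 0.7, -0.1]
gripper_width: 0.381
finger_force: 0.0
```

```bash
python3 - <<'E'
from h import *
st(); a,p=snap('wrist','w10.png'); b,_=snap('top','top1.png')
u,v=map(int,w2pix(p,[.529,.209,.02])); print(u,v)
L=cv2.resize(a[:,:,::-1],(400,300)); 
c=cv2.resize(np.ascontiguousarray(b[215:325,160:280,::-1]),(400,367),interpolation=cv2.INTER_CUBIC)
d=cv2.resize(np.ascontiguousarray(b[130:360,270:500,::-1]),(230,230))
o=np.zeros((600,800,3),np.uint8);o[:300,:400]=L;o[:367,400:]=c;o[310:540,:230]=d
cv2.imwrite('pics/fin.png',o)
E
```

```text
t 36.8 pos [0.5665 0.0693 0.1885] psi 105.52 z [ 0.  0. -1.] F [-0.3  0.7 -0.1] w 0.381 ff 0.0 q [ 0.12  0.22 -0.06  1.29  0.    1.42]
310 35
```

View pics/fin.png

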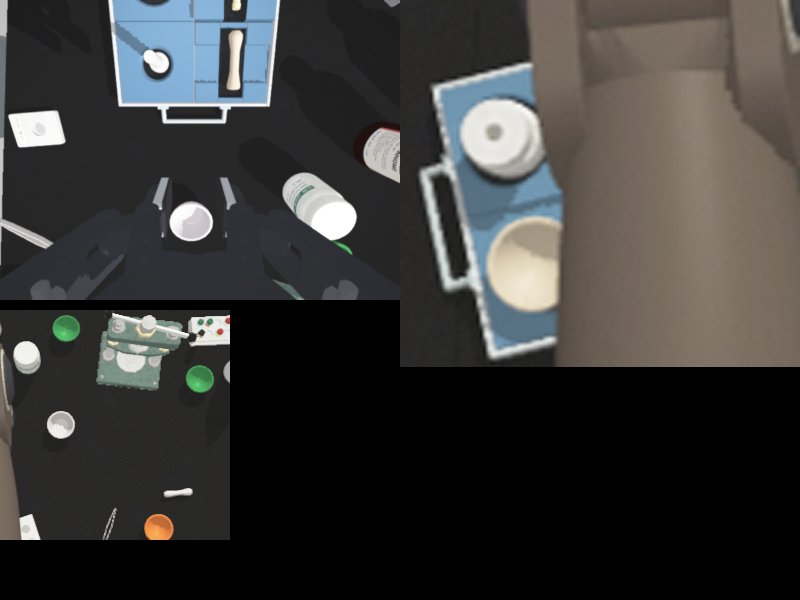

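The final views show the pestle in its trough (235,60), the plunger upright in its well (157,62), the die standing in its well and the bowl upright in its dish. The white pieces are where they were and the gripper is clear, so I'll hand in.

```bash
python3 -c "
from cell import manip
print(manip.job_done())"
```

```text
the job is handed in; nothing more can be done
None
```

I set the die body, plunger, agate mortar and agate pestle down in that order, each home in its own insert and released, at about 37 s of the 102 s; the white porcelain pieces were left untouched, and the job is handed in.

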